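Find the bored end of a cupping die on the punch and hold it bore-up

ROBOT

A 6-joint arm with a two-finger parallel gripper is mounted at the origin on the work surface. World frame = base frame: x ahead of the robot, y to its left, z up, the work surface at z = 0. Lengths are in m, angles in degrees, forces in N, time in s.
With the tool pointing down it reaches from about 0.35 to 0.85 m from the base axis. Payload 8.1 kg.
Tool frame: the origin (TCP) lies on the front face of the gripper's body, between the roots of the fingers; the fingertips stand 84 mm ahead of it and the grasp point (between the pads) lies 65 mm ahead of it; z points along the fingers, y is the line along which they close (so a half turn about z gives the same grasp; the last joint's range is limited). The gripper opens to 93 mm and grips with 3 to 60 N. Pads are 15 mm wide; open, the fingers measure 128 mm over their backs; the gripper's body (75 mm by 188 mm) begins 65 mm behind the grasp point.
Start: joints at [-79.779, 7.471, 85.268, -0, 87.261, -4.893], TCP at [0.156, -0.579, 0.303] pointing down, gripper open.
Joint ranges: [-169.43, 169.43], [-51.17, 129.36], [1.28, 143.12], [-76.62, 256.62], [0, 156.53], [-152.29, 152.29]. Speed limits (degrees/s): [136.94, 136.94, 159.86, 180, 180, 180].

INTERFACE

Orientations are given as [roll, pitch, yaw] about the fixed x, y, z axes, in that order (R = Rz(yaw) Ry(pitch) Rx(roll)).
In Python, from plant import bot gives the robot as it stands.
- The arm moves only by the tool step_arm, never from a script. Its argument "rows" is a list of rows, each an object of numbers: "dx", "dy", "dz": the shift along the world's x, y, z in m; "roll": the turn about the world's z in degrees; "grip": the opening, from 0 (shut) to 1 (fully open). In form: [{"dx": .., "dy": .., "dz": .., "roll": .., "grip": ..}, ...]. A call has 1 to 10 rows; each row is the pose to reach, as a shift and turn from the pose commanded when the call began; what a row does not reach only later rows make up. A row lasts 1/12 s, in which the tool goes at most 41.7 mm and 7.16 degrees, less where a joint would pass 70% of its speed; a pose out of reach is approached as far as the arm can. A call with a gripper value outside its range is refused whole. The fingers move at their own pace and stop on an object; "grip_force" is the grip in N (left out, the last holds). Time passes only in rows, so rows that repeat a pose let the fingers close. It gives the time, the measured TCP pose, the force, the opening and the grip force at its end, in the units of the state.
- bot.sense(): the state, without advancing time (a new reading comes with each control period).
- bot.read_camera(name): name is "side" or "top" or "wrist"; returns (picture, depth): 384x512x3 uint8, red, green, blue; 384x512 float32, m along the optical axis (not along the pixel's ray), 0 where there is no reading.
- bot.get_calibration(name): a dict with "fov_y" (degrees; the focal length in pixels is half the picture's height over the tangent of half this angle, whatever the lens; pixels are square), "cx", "cy" (the principal point, pixels), "eye" and "attitude" of the camera in the world; the wrist camera has in their place "mount" (4x4, takes a point from camera to tool coordinates, whose origin is the TCP and whose axes are the flange's). Camera axes: x right, y up, looking along -z (the intrinsics and any distortion apply to the point x, -y, -z); pixel columns grow to the right and rows downward; lengths in m; the calibration is good to about 2 mm. A picture is of the moment at which its call begins: read the wrist's pose just before it. get_calibration takes no time and is no camera call.
- bot.sign_off(): hands the job in; it is judged then, once.
Trained networks look in the newest picture that a camera, given by its name, has taken for a name from the list of things; names that differ only in an ending like _2 or _b are one class to them, and where a whole thing is asked for, a point or a joint stands for the part that bears it (a point fixed in the world has none). Each returns a list of dicts, best first, with "conf" (0 to 1); they miss things now and then, are a little off and sometimes report something else, mostly with a low value. They report only what shows in the picture. A call takes as long as a camera call. They do not tell look-alikes from the thing itself.
- bot.boxes_of(camera, query): "rect" ([left, top, right, bottom] in pixels, round what is visible of it).
- bot.mark_of(camera, query): "location" ([column, row] in pixels: a listed point, or the origin of a listed thing).
The state is a dict: "time_s": time; "joint_positions": joint angles; "joint_velocities": joint speeds; "joint_torque": joint torques, N m; "ee_pos": TCP position; "ee_rot": TCP orientation; "force": force on the tool from outside, world axes, zero at the start; "ft_torque": the same for the moment, N m; "finger_gap": finger opening in m; "finger_force": force on a finger pad.
Only numpy, scipy, OpenCV 4.12 (cv2) and the standard library are available. Lean on these libraries where they do the work, as an engineer would, in place of code of your own. Each camera call takes 0.05 s, during which the arm holds its last target. There are 200 camera calls.

TASK

Take the cupping die out of the rest on the robot's left and find by feel which of its two ends is bored: turn it on end and offer the lower end to the tall punch standing in the wooden stand - a blank end stops on the punch's ball, the bored end slips down over it. Then hold the die bore straight up and still, its middle at least 15 cm above the bench and touching nothing but the gripper, ready for a disc to be laid in it; the program finishes while still holding it. Leave the die in the other rest and the things lying on the bench where they are.

Things in the scene. Friction and masses are not known exactly. Their poses are not given: they have to be found in the camera images.
- die_1_mid (a point): centre of one of two cupping dies: steel cylinders alike outside, 40 mm across, 52 mm long, about 0.4 kg. One end is flat and blank, the other has a round blind bore 24 mm wide, 26 mm deep. Own x lies along the cylinder's axis; whether the +x or the -x end is bored differs between the dies and is not known beforehand. It starts lying level in rest_1, whose end boards hide its ends
- die_2_mid (a point): centre of the other cupping die, the same in size and looks, own x along the cylinder's axis; which end is bored is again not known. It starts lying level in rest_2
- rest_1_seat (a point): wooden V-rest, fixed, of die_1, left (+y) or right (-y) of the robot by chance. The point is where the lying die's centre sits, 62 mm above the bench; own x along the V, across the robot's front. The V is 90 degrees, 37 mm wide over all: the die overhangs it, fingers pass beside. End boards 32 mm wide, 70 mm apart inside (9 mm play at each end), rise to 78 mm. Foot 104 x 72 mm, 12 mm high
- rest_2_seat (a point): the same point of the other rest, alike, in which die_2 lies, on the opposite side of the robot from rest_1
- punch_tip (a point): top of the tall steel doming punch fixed upright in the wooden stand in front of the robot, 125 mm above the bench: an 18 mm ball on a 13 mm shank. The stand's block is 110 x 90 mm, 40 mm high; three thin punches up to 78 mm high stand in a row 48 mm to own +x of the tall one
- band: loose brass ring band, 23 mm across, 8 mm high, lying on the bench; origin under its centre. Leave alone
- bench_block: loose flat steel block 60 x 60 x 18 mm; origin under its centre. Leave alone
- tweezers: loose steel tweezers 135 mm long, 6 mm high, lying along own x; origin near the middle. Leave alone
- burr_block: loose round wooden block with burrs standing in it, 76 mm across, 58 mm high; origin under its centre. Leave alone
- solder_block: loose soldering brick, 150 x 110 x 54 mm; origin under its centre. Leave alone
- tray: loose white sorting tray, 130 x 170 x 12 mm; origin under its centre. Leave alone
- hammer: loose hammer 250 mm long with a wooden handle, lying on the bench to the right; origin on the handle. Leave alone
There are look-alikes about, which are no part of the job. What is shaped like the part that bears punch_tip but red is not meant.

How it is judged:
By the outcome, as a careful person would: the job done as asked, in the order asked, and still so for the second after the job is handed in, while the arm keeps its last pose, push and grip.
It also fails if it takes over 64 s, if anything falls off the work surface, if the arm or the gripper's body presses on something with over 40 N, if the wrist force passes 120 N, or if a joint passes its speed limit or range.

## Working session

There is one attempt and no reset: what is moved stays moved. The work goes in short steps, Python scripts to look and compute and a tool call to move; the robot and the scene stay as the last step left them, time stands still between calls to the robot, and variables do not carry over. Pictures are saved under pics/ and viewed, at most 10 in all, crops included, and the job is handed in when it is done.

Besides the shell and the picture viewer there is one more tool, called after "Call:" by a JSON object that holds its "method" and its "body", one argument or row to a line. step_arm: Moves the arm, as the interface text tells. Its arguments: {"type":"object","properties":{"rows":{"type":"array"},"grip_force":{"type":"number"}},"required":["rows"]}

```bash
ls; mkdir -p pics; cat > h.py <<'E'
import numpy as np,cv2
from plant import bot
from scipy.spatial.transform import Rotation as R
def rot(a):
    a=np.array(a,float)
    return a if a.shape==(3,3) else R.from_euler('xyz',a,degrees=True).as_matrix()
def cam(name):
    s=bot.sense(); im,d=bot.read_camera(name); c=bot.get_calibration(name)
    if 'mount' in c:
        T=np.eye(4);T[:3,:3]=rot(s['ee_rot']);T[:3,3]=s['ee_pos'];T=T@np.array(c['mount'])
    else:
        T=np.eye(4);T[:3,:3]=rot(c['attitude']);T[:3,3]=c['eye']
    return im,d,c,T
def ray(c,T,uv):
    f=192/np.tan(np.radians(c['fov_y'])/2)
    return T[:3,:3]@np.array([(uv[0]-c['cx'])/f,-(uv[1]-c['cy'])/f,-1])
def at_z(c,T,uv,z):
    r=ray(c,T,uv);return T[:3,3]+r*(z-T[2,3])/r[2]
def at_d(c,T,uv,d):
    return T[:3,3]+ray(c,T,uv)*d[int(round(uv[1])),int(round(uv[0]))]
E
python3 - <<'E'
from h import *
for n in('top','side','wrist'):
    im,d,c,T=cam(n); print(n,c if n!='wrist' else {k:c[k] for k in c if k!='mount'},np.round(T,3).tolist())
    cv2.imwrite(f'pics/{n}0.png',im[:,:,::-1])
    if n=='wrist': continue
    for q in('die_1_mid','rest_1_seat','punch_tip'):
        for m in bot.mark_of(n,q): print(q,np.round(m['location'],1),round(m['conf'],2),np.round(at_d(c,T,m['location'],d),3))
print(bot.sense())
E
```

```text
pics
top {'fov_y': 55.04554102942207, 'cx': 253.52463720484852, 'cy': 194.45974766166182, 'eye': array([ 0.45205986, -0.06858141,  1.30810733]), 'attitude': array([  6.32756309,   0.30236095, -89.59634492])} [[0.007, 0.994, -0.11, 0.452], [-1.0, 0.006, -0.006, -0.069], [-0.005, 0.11, 0.994, 1.308], [0.0, 0.0, 0.0, 1.0]]
die_1_mid [168.7 229.5] 0.49 [0.469 0.22  0.079]
die_1_mid [258.8 239.4] 0.48 [ 0.438 -0.08   0.017]
die_1_mid [204.7 147.1] 0.23 [0.762 0.113 0.029]
rest_1_seat [163.5 229.9] 0.85 [0.468 0.236 0.083]
punch_tip [248.2 185.2] 0.79 [ 0.625 -0.042  0.041]
punch_tip [391.6 249.9] 0.75 [ 0.405 -0.546 -0.   ]
side {'fov_y': 53.028430818269314, 'cx': 257.0592704851295, 'cy': 192.41988612642106, 'eye': array([0.07211796, 0.8076827 , 0.73884503]), 'attitude': array([  58.41054321,    1.11529427, -150.6967384 ])} [[-0.872, 0.242, -0.426, 0.072], [-0.489, -0.465, 0.738, 0.808], [-0.019, 0.852, 0.524, 0.739], [0.0, 0.0, 0.0, 1.0]]
die_1_mid [232.3 280.8] 0.66 [0.462 0.259 0.082]
rest_1_seat [237.7 282.5] 0.73 [0.451 0.253 0.077]
punch_tip [240.8 190.9] 0.82 [ 0.622 -0.045  0.122]
[... 257 characters left out ...]
ime_s': 0.45, 'joint_positions': array([-7.97769958e+01,  7.47368253e+00,  8.52734243e+01, -1.71356363e-04,
        8.72596870e+01, -4.89242395e+00]), 'joint_velocities': array([ 0.02628511,  0.08169683, -0.0688031 , -0.00930592, -0.07892818,
       -0.04813928]), 'joint_torque': array([-3.17746762e-04, -5.59062302e+01, -4.91444278e+01,  7.66610052e-02,
        2.51883332e-02, -4.29320426e-05]), 'ee_pos': array([ 0.1564813 , -0.57920902,  0.302655  ]), 'ee_rot': array([-1.79993216e+02, -4.08872219e-04,  1.51154363e+01]), 'force': array([-0.63473016, -0.25685761, -0.55748043]), 'ft_torque': array([-0.01710522,  0.01796614,  0.00507356]), 'finger_force': 0.0, 'finger_gap': 0.09301828831469451}
```

```bash
python3 - <<'E'
import cv2
a=cv2.imread('pics/top0.png')
cv2.imwrite('pics/a.png',cv2.resize(a,(796,597)))
b=cv2.imread('pics/side0.png')
cv2.imwrite('pics/b.png',cv2.resize(b,(796,597)))
E
```

```text
(no output)
```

View pics/a.png

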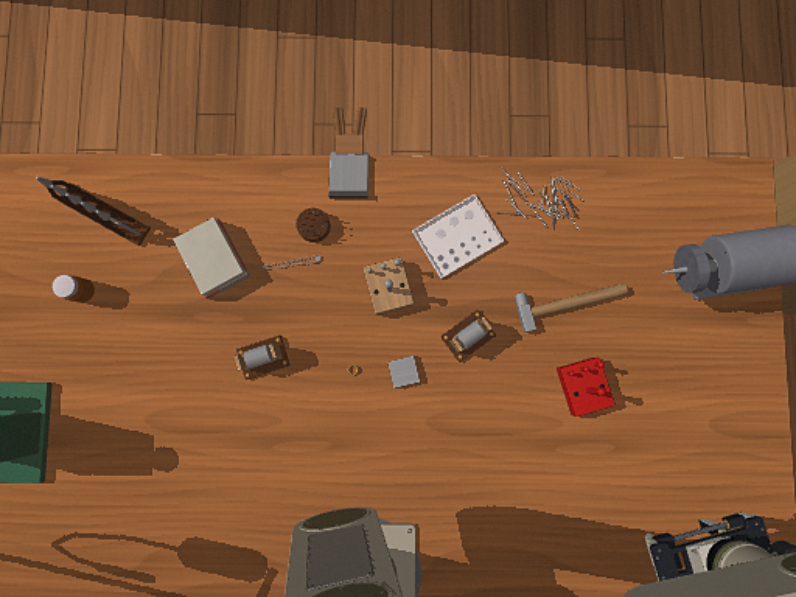

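View pics/b.png

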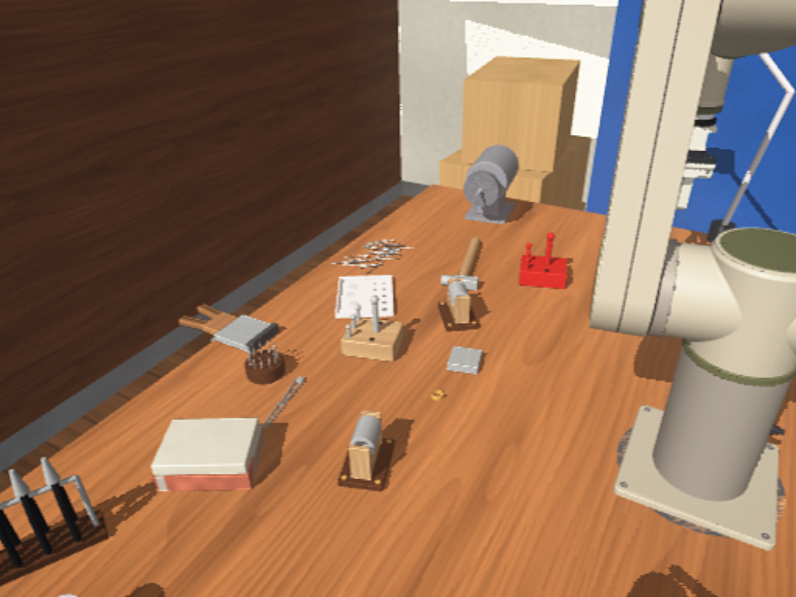

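Call:
{"method": "step_arm", "body": {
  "rows": [
    {"dx":0.03,"dy":0.03,"dz":0,"roll":7},
    {"dx":0.06,"dy":0.07,"dz":0,"roll":14},
    {"dx":0.09,"dy":0.1,"dz":0,"roll":21},
    {"dx":0.115,"dy":0.135,"dz":0,"roll":28},
    {"dx":0.14,"dy":0.17,"dz":0,"roll":35},
    {"dx":0.17,"dy":0.2,"dz":0,"roll":42},
    {"dx":0.2,"dy":0.23,"dz":0,"roll":49},
    {"dx":0.22,"dy":0.265,"dz":0,"roll":56},
    {"dx":0.24,"dy":0.3,"dz":0,"roll":63},
    {"dx":0.26,"dy":0.335,"dz":0,"roll":70}
  ]
}}

```text
$.rows[0]: bad value
```

Call:
{"method": "step_arm", "body": {
  "rows": [
    {"dx":0.01,"dy":0.04,"dz":0,"roll":7},
    {"dx":0.02,"dy":0.08,"dz":0,"roll":14},
    {"dx":0.025,"dy":0.12,"dz":0,"roll":20},
    {"dx":0.03,"dy":0.16,"dz":0,"roll":20},
    {"dx":0.035,"dy":0.2,"dz":0,"roll":20},
    {"dx":0.04,"dy":0.24,"dz":0,"roll":20},
    {"dx":0.045,"dy":0.28,"dz":0,"roll":20},
    {"dx":0.045,"dy":0.32,"dz":0,"roll":20},
    {"dx":0.045,"dy":0.36,"dz":0,"roll":20},
    {"dx":0.045,"dy":0.4,"dz":0,"roll":20}
  ]
}}

```text
$.rows[0]: bad value
```

Call:
{"method": "step_arm", "body": {
  "rows": [
    {"dx":0.0,"dy":0.04,"dz":-0.01,"roll":0},
    {"dx":0.0,"dy":0.06,"dz":-0.03,"roll":0},
    {"dx":0.0,"dy":0.07,"dz":-0.05,"roll":0},
    {"dx":0.0,"dy":0.07,"dz":-0.05,"roll":0}
  ]
}}

```text
$.rows[0]: bad value
```

```bash
cat > fit.py <<'E'
from h import *
im,d,c,T=cam('wrist');s=bot.sense()
print(s['time_s'],s['ee_pos'],s['ee_rot'],s['force'])
cv2.imwrite('pics/w1.png',cv2.resize(im[:,:,::-1],(796,597)))
f=192/np.tan(np.radians(c['fov_y'])/2)
v,u=np.mgrid[:384,:512]
P=np.stack([(u-c['cx'])/f,-(v-c['cy'])/f,-np.ones_like(u)],-1)*d[...,None]
W=P@T[:3,:3].T+T[:3,3]
near=(d>0)&(np.hypot(W[...,0]-.465,W[...,1]-.235)<.07)
# silver: low saturation
hsv=cv2.cvtColor(im,cv2.COLOR_RGB2HSV)
m=near&(hsv[...,1]<60)&(W[...,2]>.055)&(W[...,2]<.1)
p=W[m];print(m.sum(),p.mean(0),np.median(p,0),p[:,2].max())
r=cv2.minAreaRect(p[:,:2].astype(np.float32)*1000);print(r, cv2.boxPoints(r))
print(np.argwhere(m).min(0),np.argwhere(m).max(0))
for q in('die_1_mid','rest_1_seat'):
    for k in bot.mark_of('wrist',q): print(q,np.round(k['location'],1),round(k['conf'],2),np.round(at_z(c,T,k['location'],.062),4))
E
python3 fit.py
```

```text
0.5 [ 0.15647599 -0.579238    0.30270019] [-1.79997304e+02 -1.44339036e-05  1.51161247e+01] [ 1.08173586  0.20025212 -0.26930484]fit.py:13: RuntimeWarning: Mean of empty slice.
  p=W[m];print(m.sum(),p.mean(0),np.median(p,0),p[:,2].max())
  ret = um.true_divide(
  return _methods._mean(a, axis=axis, dtype=dtype,
Traceback (most recent call last):
  File "fit.py", line 13, in <module>
    p=W[m];print(m.sum(),p.mean(0),np.median(p,0),p[:,2].max())
                                                  ~~~~~~~~~~^^
ValueError: zero-size array to reduction operation maximum which has no identity
```

View pics/w1.png

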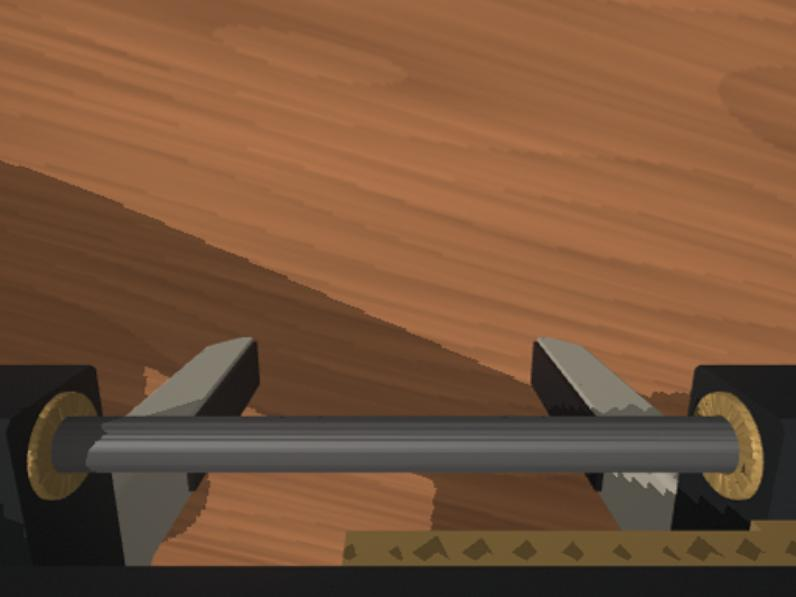

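Call:
{"method": "step_arm", "body": {
  "rows": [
    {"dx":0.03,"dy":0.03,"dz":0,"roll":7,"grip":1},
    {"dx":0.06,"dy":0.07,"dz":0,"roll":14,"grip":1},
    {"dx":0.09,"dy":0.1,"dz":0,"roll":21,"grip":1},
    {"dx":0.115,"dy":0.135,"dz":0,"roll":28,"grip":1},
    {"dx":0.14,"dy":0.17,"dz":0,"roll":35,"grip":1},
    {"dx":0.17,"dy":0.2,"dz":0,"roll":42,"grip":1},
    {"dx":0.2,"dy":0.23,"dz":0,"roll":49,"grip":1},
    {"dx":0.22,"dy":0.265,"dz":0,"roll":56,"grip":1},
    {"dx":0.24,"dy":0.3,"dz":0,"roll":63,"grip":1},
    {"dx":0.26,"dy":0.335,"dz":0,"roll":70,"grip":1}
  ]
}}

```text
time_s: 1.33
ee_pos: [0.4126, -0.2505, 0.303]
ee_rot: [180.0, 0.0, 85.5]
force: [0.2, -0.5, 0.2]
finger_gap: 0.0927
finger_force: 0.0
```

Call:
{"method": "step_arm", "body": {
  "rows": [
    {"dx":0.01,"dy":0.04,"dz":0,"roll":7,"grip":1},
    {"dx":0.02,"dy":0.08,"dz":0,"roll":14,"grip":1},
    {"dx":0.03,"dy":0.12,"dz":0,"roll":20,"grip":1},
    {"dx":0.04,"dy":0.16,"dz":0,"roll":20,"grip":1},
    {"dx":0.05,"dy":0.2,"dz":0,"roll":20,"grip":1},
    {"dx":0.06,"dy":0.24,"dz":0,"roll":20,"grip":1},
    {"dx":0.07,"dy":0.28,"dz":0,"roll":20,"grip":1},
    {"dx":0.07,"dy":0.32,"dz":0,"roll":20,"grip":1},
    {"dx":0.07,"dy":0.36,"dz":0,"roll":20,"grip":1},
    {"dx":0.07,"dy":0.37,"dz":0,"roll":20,"grip":1}
  ]
}}

```text
time_s: 2.17
ee_pos: [0.4813, 0.1225, 0.3029]
ee_rot: [180.0, -0.1, 105.3]
force: [-0.8, -0.3, -0.8]
finger_gap: 0.0929
finger_force: 0.0
```

```bash
python3 fit.py
```

```text
2.2167 [0.48134851 0.12187085 0.30282292] [ 1.79972593e+02 -8.52201643e-02  1.05377341e+02] [-0.55774188  0.55675037 -0.65445458]
2866 [0.47023055 0.23389533 0.07710003] [0.47006911 0.23422767 0.07858265] 0.08343540732375349
((471.1518249511719, 234.36695861816406), (39.64809036254883, 52.16371154785156), 18.410600662231445) [[444.1051  252.85297]
 [460.5797  203.35912]
 [498.19855 215.88095]
 [481.72394 265.37482]]
[ 16 252] [ 83 297]
rest_1_seat [201.7 221.4] 0.37 [0.4439 0.0598 0.062 ]
```

View pics/w1.png

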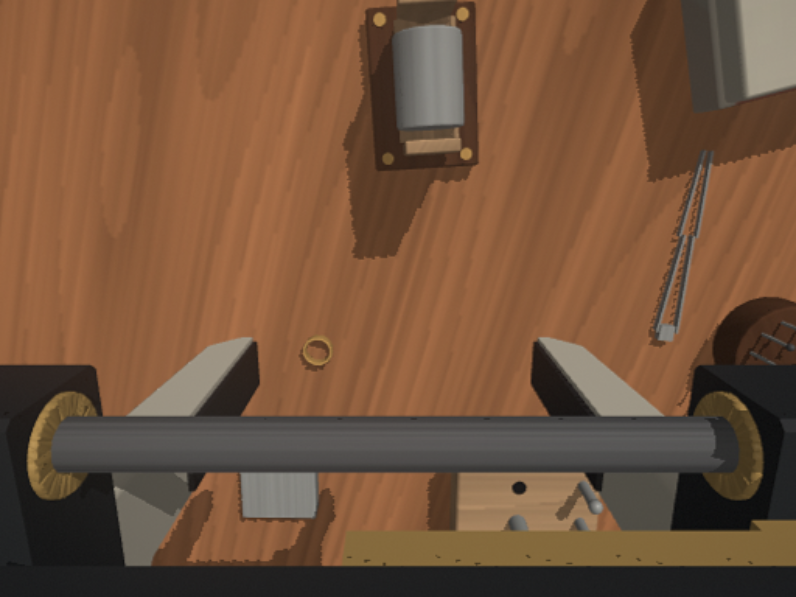

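Call:
{"method": "step_arm", "body": {
  "rows": [
    {"dx":-0.002,"dy":0.035,"dz":0,"roll":3,"grip":1},
    {"dx":-0.004,"dy":0.07,"dz":-0.02,"roll":3,"grip":1},
    {"dx":-0.005,"dy":0.097,"dz":-0.05,"roll":3,"grip":1},
    {"dx":-0.005,"dy":0.097,"dz":-0.08,"roll":3,"grip":1},
    {"dx":-0.005,"dy":0.097,"dz":-0.1,"roll":3,"grip":1},
    {"dx":-0.005,"dy":0.097,"dz":-0.1,"roll":3,"grip":1},
    {"dx":-0.005,"dy":0.097,"dz":-0.1,"roll":3,"grip":1}
  ]
}}

```text
time_s: 2.9
ee_pos: [0.4765, 0.2129, 0.2019]
ee_rot: [-179.8, 0.0, 108.0]
force: [0.1, -0.1, -0.0]
finger_gap: 0.0929
finger_force: 0.0
```

Call:
{"method": "step_arm", "body": {
  "rows": [
    {"dx":0,"dy":0.006,"dz":-0.03,"roll":0.4,"grip":1},
    {"dx":0,"dy":0.006,"dz":-0.06,"roll":0.4,"grip":1},
    {"dx":0,"dy":0.006,"dz":-0.075,"roll":0.4,"grip":1},
    {"dx":0,"dy":0.006,"dz":-0.075,"roll":0.4,"grip":0.6},
    {"dx":0,"dy":0.006,"dz":-0.075,"roll":0.4,"grip":0.45},
    {"dx":0,"dy":0.006,"dz":-0.075,"roll":0.4,"grip":0.3},
    {"dx":0,"dy":0.006,"dz":-0.075,"roll":0.4,"grip":0.3},
    {"dx":0,"dy":0.006,"dz":-0.075,"roll":0.4,"grip":0.3},
    {"dx":0,"dy":0.006,"dz":-0.075,"roll":0.4,"grip":0.3}
  ],
  "grip_force": 10
}}

```text
time_s: 3.65
ee_pos: [0.4777, 0.2209, 0.1292]
ee_rot: [179.9, -0.0, 108.5]
force: [-0.7, 0.5, -0.4]
finger_gap: 0.0576
finger_force: 0.0
```

Call:
{"method": "step_arm", "body": {
  "rows": [
    {"dx":0,"dy":-0.001,"dz":-0.002,"roll":0,"grip":0.3},
    {"dx":0,"dy":-0.001,"dz":-0.002,"roll":0,"grip":0.3},
    {"dx":0,"dy":-0.001,"dz":-0.002,"roll":0,"grip":0.3},
    {"dx":0,"dy":-0.001,"dz":-0.002,"roll":0,"grip":0.3},
    {"dx":0,"dy":-0.001,"dz":-0.002,"roll":0,"grip":0.3}
  ]
}}

```text
time_s: 4.07
ee_pos: [0.4763, 0.2194, 0.1255]
ee_rot: [-179.9, 0.0, 108.5]
force: [-5.1, -1.6, 3.4]
finger_gap: 0.04
finger_force: 10.0
```

Call:
{"method": "step_arm", "body": {
  "rows": [
    {"dx":0,"dy":0,"dz":0.005,"roll":0,"grip":0.3},
    {"dx":0,"dy":0,"dz":0.015,"roll":0,"grip":0.3},
    {"dx":0,"dy":0,"dz":0.03,"roll":0,"grip":0.3},
    {"dx":0,"dy":0,"dz":0.05,"roll":0,"grip":0.3},
    {"dx":0,"dy":0,"dz":0.07,"roll":0,"grip":0.3},
    {"dx":0,"dy":0,"dz":0.09,"roll":0,"grip":0.3},
    {"dx":0,"dy":0,"dz":0.11,"roll":0,"grip":0.3},
    {"dx":0,"dy":0,"dz":0.11,"roll":0,"grip":0.3}
  ]
}}

```text
time_s: 4.73
ee_pos: [0.479, 0.2205, 0.2412]
ee_rot: [179.5, -0.0, 108.5]
force: [1.0, 0.4, -2.5]
finger_gap: 0.0395
finger_force: 10.0
```

```bash
cat > look.py <<'E'
import sys
from h import *
im,d,c,T=cam('side');s=bot.sense()
print(s['time_s'],s['ee_pos'],s['ee_rot'],s['force'],s['ft_torque'],s['finger_gap'])
g=np.array(s['ee_pos'])-[0,0,.065]
q=T[:3,:3].T@(g-T[:3,3]); f=192/np.tan(np.radians(c['fov_y'])/2)
u=c['cx']-f*q[0]/q[2]; v=c['cy']+f*q[1]/q[2]; print('grasp px',u,v)
x,y=int(u)-45,int(v)-40
sd=cv2.resize(im[max(y,0):y+80,x:x+90],(540,480),interpolation=cv2.INTER_CUBIC)
w=cam('wrist')[0]
w=cv2.resize(w[200:384,150:362],(260,226))
cv2.imwrite('pics/'+sys.argv[1],np.hstack([sd,np.vstack([w,np.zeros((254,260,3),np.uint8)])])[:,:,::-1])
E
python3 look.py l1.png
```

```text
4.7833 [0.47832926 0.22023695 0.23870641] [ 1.79664418e+02 -7.61712170e-03  1.08517385e+02] [-0.20203199  0.26000959 -4.34570485] [-0.0485253  -0.16534613 -0.09335387] 0.03984499169267489
grasp px 233.3016504595265 239.30072222713358
```

View pics/l1.png

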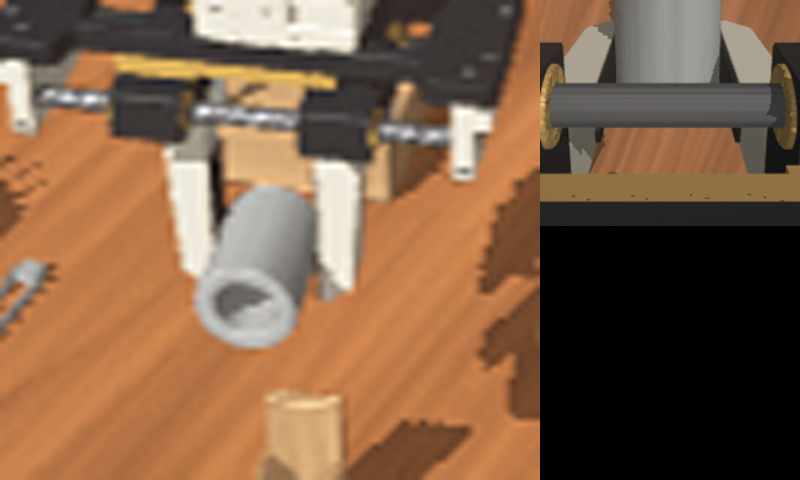

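Call:
{"method": "step_arm", "body": {
  "rows": [
    {"dx":0,"dy":0,"dz":-0.03,"roll":0,"grip":0.3},
    {"dx":0,"dy":0,"dz":-0.06,"roll":0,"grip":0.3},
    {"dx":0,"dy":0,"dz":-0.085,"roll":0,"grip":0.3},
    {"dx":0,"dy":0,"dz":-0.1,"roll":0,"grip":0.3},
    {"dx":0,"dy":0,"dz":-0.107,"roll":0,"grip":0.3},
    {"dx":0,"dy":0,"dz":-0.11,"roll":0,"grip":0.3},
    {"dx":0,"dy":0,"dz":-0.11,"roll":0,"grip":0.3},
    {"dx":0,"dy":0,"dz":-0.11,"roll":0,"grip":0.3}
  ]
}}

```text
time_s: 5.5
ee_pos: [0.4762, 0.2193, 0.1246]
ee_rot: [-179.9, 0.0, 108.5]
force: [-0.8, -0.6, -2.8]
finger_gap: 0.0398
finger_force: 10.0
```

Call:
{"method": "step_arm", "body": {
  "rows": [
    {"dx":0,"dy":0,"dz":0,"roll":0,"grip":0.8},
    {"dx":0,"dy":0,"dz":0,"roll":0,"grip":0.8},
    {"dx":0,"dy":0,"dz":0,"roll":0,"grip":0.8},
    {"dx":0,"dy":0,"dz":0,"roll":0,"grip":0.8},
    {"dx":0,"dy":0,"dz":0,"roll":0,"grip":0.8}
  ]
}}

```text
time_s: 5.92
ee_pos: [0.4769, 0.2198, 0.1259]
ee_rot: [180.0, -0.0, 108.5]
force: [-0.3, -0.7, 0.2]
finger_gap: 0.0681
finger_force: 0.0
```

```bash
python3 look.py l2.png
```

```text
5.9667 [0.47688535 0.21971441 0.12587059] [ 1.79982716e+02 -2.26411251e-04  1.08516863e+02] [0.50662384 0.88934466 1.03169769] [-0.02816522 -0.06626441  0.00139306] 0.0719019677546289
grasp px 236.24226636971792 274.9468903077614
```

View pics/l2.png

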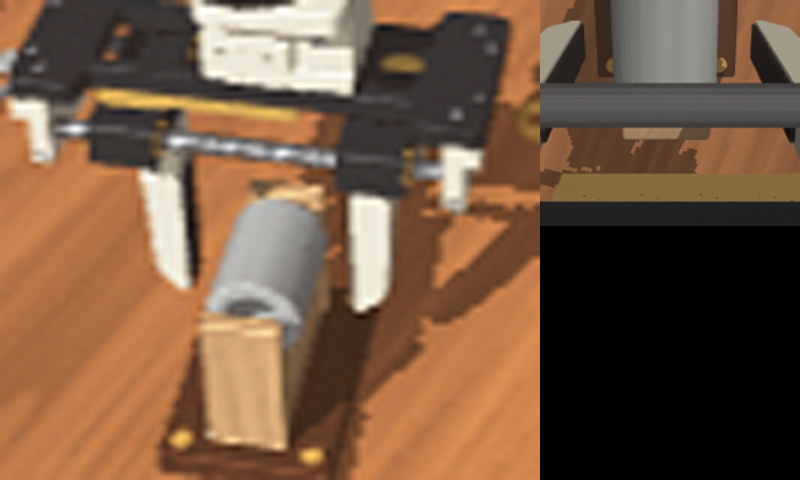

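Call:
{"method": "step_arm", "body": {
  "rows": [
    {"dx":-0.005,"dy":0.015,"dz":0,"roll":0,"grip":0.8},
    {"dx":-0.01,"dy":0.03,"dz":0,"roll":0,"grip":0.6},
    {"dx":-0.0105,"dy":0.031,"dz":0,"roll":0,"grip":0.3},
    {"dx":-0.0105,"dy":0.031,"dz":0,"roll":0,"grip":0.3},
    {"dx":-0.0105,"dy":0.031,"dz":0,"roll":0,"grip":0.3},
    {"dx":-0.0105,"dy":0.031,"dz":0,"roll":0,"grip":0.3},
    {"dx":-0.0105,"dy":0.031,"dz":0,"roll":0,"grip":0.3},
    {"dx":-0.0105,"dy":0.031,"dz":0,"roll":0,"grip":0.3},
    {"dx":-0.0105,"dy":0.031,"dz":0,"roll":0,"grip":0.3},
    {"dx":-0.0105,"dy":0.031,"dz":0,"roll":0,"grip":0.3}
  ],
  "grip_force": 10
}}

```text
time_s: 6.85
ee_pos: [0.466, 0.2501, 0.1256]
ee_rot: [-179.9, 0.0, 108.5]
force: [-4.6, -3.6, 4.4]
finger_gap: 0.0403
finger_force: 10.0
```

Call:
{"method": "step_arm", "body": {
  "rows": [
    {"dx":0,"dy":0,"dz":0.005,"roll":0,"grip":0.3},
    {"dx":0,"dy":0,"dz":0.015,"roll":0,"grip":0.3},
    {"dx":0,"dy":0,"dz":0.03,"roll":0,"grip":0.3},
    {"dx":0,"dy":0,"dz":0.05,"roll":0,"grip":0.3},
    {"dx":0,"dy":0,"dz":0.07,"roll":0,"grip":0.3},
    {"dx":0,"dy":0,"dz":0.09,"roll":0,"grip":0.3},
    {"dx":0,"dy":0,"dz":0.11,"roll":0,"grip":0.3},
    {"dx":0,"dy":0,"dz":0.11,"roll":0,"grip":0.3}
  ]
}}

```text
time_s: 7.52
ee_pos: [0.4685, 0.2516, 0.2412]
ee_rot: [179.5, -0.0, 108.5]
force: [0.9, 0.3, -1.4]
finger_gap: 0.0397
finger_force: 10.0
```

Call:
{"method": "step_arm", "body": {
  "rows": [
    {"dx":0,"dy":0,"dz":0,"roll":0,"grip":0.3},
    {"dx":0,"dy":0,"dz":0,"roll":0,"grip":0.3}
  ],
  "grip_force": 7
}}

```text
time_s: 7.68
ee_pos: [0.4659, 0.2505, 0.2347]
ee_rot: [-179.9, 0.0, 108.5]
force: [-0.3, -0.5, -4.1]
finger_gap: 0.0399
finger_force: 7.0
```

```bash
python3 look.py l3.png
```

```text
7.7333 [0.46558934 0.250338   0.23404544] [-1.79866746e+02  7.07215638e-03  1.08509613e+02] [-0.53995881 -0.27493688 -4.08168004] [-0.02346477 -0.08083247 -0.03764169] 0.03990622140438341
grasp px 231.07003541814046 249.880782803425
```

View pics/l3.png

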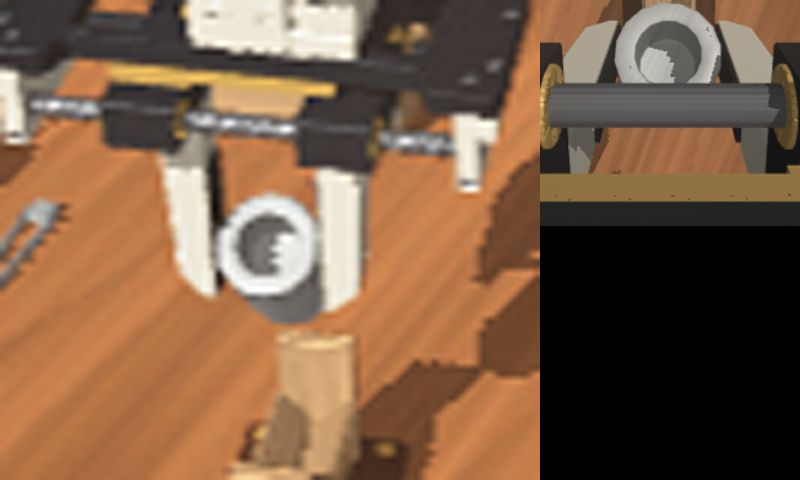

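Call:
{"method": "step_arm", "body": {
  "rows": [
    {"dx":0,"dy":0,"dz":0,"roll":0,"grip":0.3},
    {"dx":0,"dy":0,"dz":0,"roll":0,"grip":0.3},
    {"dx":0,"dy":0,"dz":0,"roll":0,"grip":0.3}
  ],
  "grip_force": 5.5
}}

```text
time_s: 8.03
ee_pos: [0.466, 0.2505, 0.2349]
ee_rot: [-179.9, 0.0, 108.5]
force: [-0.4, -0.3, -4.0]
finger_gap: 0.0397
finger_force: 5.5
```

```bash
cat > tilt.py <<'E'
from h import *
im,d,c,T=cam('wrist');s=bot.sense()
e=np.array(s['ee_pos']);print(s['time_s'],e.round(4),s['force'].round(1),s['finger_gap'])
f=192/np.tan(np.radians(c['fov_y'])/2)
v,u=np.mgrid[:384,:512]
W=(np.stack([(u-c['cx'])/f,-(v-c['cy'])/f,-np.ones_like(u)],-1)*d[...,None])@T[:3,:3].T+T[:3,3]
t=(W-e)@rot(s['ee_rot'])   # tool coords
hsv=cv2.cvtColor(im,cv2.COLOR_RGB2HSV)
m=(d>0)&(abs(t[...,1])<.0195)&(t[...,2]>.03)&(t[...,2]<.115)&(abs(t[...,0])<.06)&(hsv[...,1]<70)
p=t[m];print(len(p),p.min(0).round(4),p.max(0).round(4))
# RANSAC plane for the end face ring
rng=np.random.default_rng(0);best=0
for _ in range(1500):
    a=p[rng.choice(len(p),3,False)];n=np.cross(a[1]-a[0],a[2]-a[0]);l=np.linalg.norm(n)
    if l<2e-5: continue
    n/=l
    if abs(n[1])>.25: continue
    k=abs((p-a[0])@n)<.0007
    if k.sum()>best: best=k.sum();K=k
q=p[K];cc=q.mean(0);n=np.linalg.svd(q-cc)[2][2];n*=-np.sign(n[2])
print('plane inliers',best,'normal(tool)',n.round(3),'tilt x',np.degrees(np.arctan2(n[0],-n[2])).round(1),'ctr',cc.round(4),'span',np.ptp(q,axis=0).round(4))
E
python3 tilt.py
```

```text
8.0833 [0.4661 0.2506 0.2352] [ 0.1 -0.3 -3.1] 0.03996716099760477
4710 [-0.0167 -0.0194  0.0317] [0.0209 0.0195 0.087 ]
plane inliers 1753 normal(tool) [ 0.468  0.013 -0.884] tilt x 27.9 ctr [ 0.0087 -0.0004  0.0606] span [0.0256 0.0389 0.0146]
```

Call:
{"method": "step_arm", "body": {
  "rows": [
    {"dx":0.01,"dy":-0.03,"dz":0.01,"roll":0,"grip":0.3},
    {"dx":0.02,"dy":-0.06,"dz":0.03,"roll":0,"grip":0.3},
    {"dx":0.03,"dy":-0.09,"dz":0.05,"roll":0,"grip":0.3},
    {"dx":0.035,"dy":-0.1,"dz":0.05,"roll":0,"grip":0.3},
    {"dx":0.035,"dy":-0.1,"dz":0.05,"roll":0,"grip":0.3}
  ],
  "grip_force": 5
}}

```text
time_s: 8.5
ee_pos: [0.5031, 0.1484, 0.2874]
ee_rot: [179.8, 0.1, 108.3]
force: [0.3, -0.2, -4.2]
finger_gap: 0.039
finger_force: 5.0
```

```bash
python3 tilt.py; python3 - <<'E'
from h import *
L=[]
for n,uv in(('top',(248.2,185.2)),('side',(240.8,190.9))):
    c=bot.get_calibration(n);T=np.eye(4);T[:3,:3]=rot(c['attitude']);T[:3,3]=c['eye']
    print(n,at_z(c,T,uv,.125).round(4))
for n in('top','side'):
    im,d,c,T=cam(n)
    for k in bot.mark_of(n,'punch_tip'): print(n,np.round(k['location'],1),round(k['conf'],2),at_z(c,T,k['location'],.125).round(4))
E
```

```text
8.55 [0.502  0.1497 0.2861] [-0.7  1.1 -4.6] 0.03920322434867604
5615 [-0.0196 -0.0195  0.0305] [0.0164 0.0195 0.1058]
plane inliers 1221 normal(tool) [-0.104 -0.009 -0.995] tilt x -6.0 ctr [ 0.0017 -0.0001  0.0557] span [0.0193 0.039  0.0033]
top [ 0.6133 -0.044   0.125 ]
side [ 0.6199 -0.0418  0.125 ]
top [250.2 185.2] 0.86 [ 0.6133 -0.0504  0.125 ]
top [387.3 247.3] 0.72 [ 0.4172 -0.4872  0.125 ]
top [204.4 147.9] 0.59 [0.7358 0.1007 0.125 ]
side [353.7 149.2] 0.71 [ 0.4039 -0.4866  0.125 ]
side [243.2 194. ] 0.6 [ 0.604  -0.0297  0.125 ]
```

```bash
cat > punch.py <<'E'
from h import *
from scipy.optimize import least_squares
f=lambda c:192/np.tan(np.radians(c['fov_y'])/2)
for n in('top','side'):
    im,d,c,T=cam(n)
    v,u=np.mgrid[:384,:512]
    W=(np.stack([(u-c['cx'])/f(c),-(v-c['cy'])/f(c),-np.ones_like(u)],-1)*d[...,None])@T[:3,:3].T+T[:3,3]
    m=(d>0)&(np.hypot(W[...,0]-.616,W[...,1]+.045)<.03)&(W[...,2]>.085)&(W[...,2]<.14)
    p=W[m];print(n,len(p),p.mean(0).round(4),p.min(0).round(4),p.max(0).round(4))
    b=p[p[:,2]>.108] 
    r=least_squares(lambda x:np.linalg.norm(b-x,axis=1)-.009,[.616,-.045,.116],loss='soft_l1',f_scale=.002)
    print(' sphere',r.x.round(4),len(b),'px ctr',u[m].mean(),v[m].mean())
E
python3 punch.py
```

```text
top 25 [ 0.6241 -0.0487  0.1198] [ 0.6179 -0.0561  0.0953] [ 0.6315 -0.0397  0.1285]
 sphere [ 0.6252 -0.0482  0.1153] 24 px ctr 249.72 182.12
side 43 [ 0.6201 -0.0438  0.1111] [ 0.615  -0.0527  0.0927] [ 0.628  -0.038   0.1251]
 sphere [ 0.6237 -0.0477  0.1158] 25 px ctr 241.2325581395349 194.41860465116278
```

Call:
{"method": "step_arm", "body": {
  "rows": [
    {"dx":0,"dy":0,"dz":0,"roll":0,"grip":0.3},
    {"dx":0,"dy":0,"dz":0,"roll":0,"grip":0.3}
  ],
  "grip_force": 6
}}

```text
time_s: 9.02
ee_pos: [0.501, 0.1512, 0.2854]
ee_rot: [-180.0, -0.0, 108.6]
force: [0.8, -0.6, -4.3]
finger_gap: 0.0388
finger_force: 6.0
```

```bash
python3 tilt.py; python3 look.py l4.png
```

```text
9.0667 [0.5011 0.1511 0.2856] [ 0.1  0.2 -4.1] 0.03916762191006741
5566 [-0.0175 -0.0195  0.0326] [0.0181 0.0195 0.1074]
plane inliers 1223 normal(tool) [-0.108 -0.005 -0.994] tilt x -6.2 ctr [0.0033 0.     0.0574] span [0.0195 0.0387 0.0033]
9.1167 [0.50119291 0.15094827 0.28565017] [-1.79991201e+02 -1.28433764e-04  1.08545635e+02] [-0.95426994 -0.35600596 -4.43860632] [-0.00391012 -0.0395217   0.03424248] 0.039117036984900384
grasp px 239.57343800895518 205.62156426356697
```

View pics/l4.png

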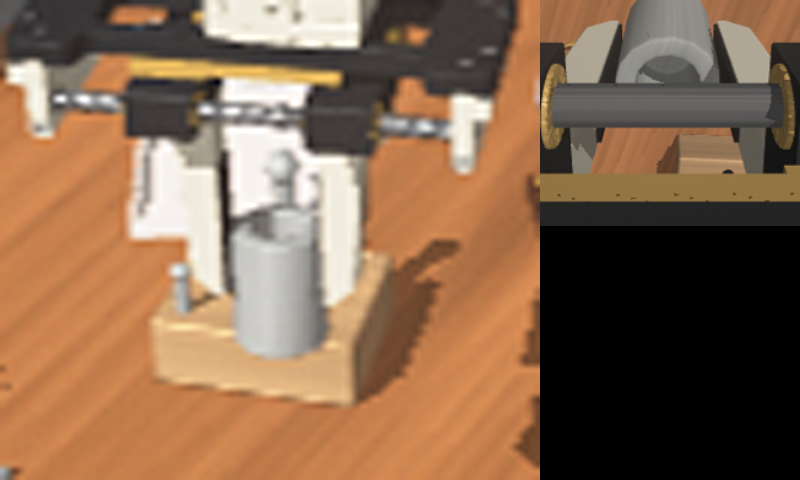

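Call:
{"method": "step_arm", "body": {
  "rows": [
    {"dx":0,"dy":0,"dz":0,"roll":0,"grip":0.3},
    {"dx":0.01,"dy":-0.015,"dz":0,"roll":0,"grip":0.3},
    {"dx":0.025,"dy":-0.04,"dz":0,"roll":0,"grip":0.3},
    {"dx":0.045,"dy":-0.07,"dz":0,"roll":0,"grip":0.3},
    {"dx":0.065,"dy":-0.105,"dz":0,"roll":0,"grip":0.3},
    {"dx":0.085,"dy":-0.14,"dz":0,"roll":0,"grip":0.3},
    {"dx":0.105,"dy":-0.17,"dz":0,"roll":0,"grip":0.3},
    {"dx":0.12,"dy":-0.19,"dz":0,"roll":0,"grip":0.3},
    {"dx":0.123,"dy":-0.197,"dz":0,"roll":0,"grip":0.3},
    {"dx":0.123,"dy":-0.197,"dz":0,"roll":0,"grip":0.3}
  ],
  "grip_force": 12
}}

```text
time_s: 10.0
ee_pos: [0.6248, -0.0484, 0.2852]
ee_rot: [-180.0, 0.0, 108.4]
force: [1.2, -0.6, -3.8]
finger_gap: 0.0392
finger_force: 12.0
```

```bash
python3 tilt.py; cat > rel.py <<'E'
from h import *
import sys
# side view: silhouette of die and ball near the punch
im,d,c,T=cam('side');f=192/np.tan(np.radians(c['fov_y'])/2)
v,u=np.mgrid[:384,:512]
W=(np.stack([(u-c['cx'])/f,-(v-c['cy'])/f,-np.ones_like(u)],-1)*d[...,None])@T[:3,:3].T+T[:3,3]
a=np.array(T[:3,0]);a[2]=0;a/=np.linalg.norm(a)
near=(d>0)&(np.hypot(W[...,0]-.624,W[...,1]+.047)<.027)
for z in np.arange(.09,.25,.004):
    m=near&(abs(W[...,2]-z)<.002)
    if m.sum()<3: continue
    h=W[m][:,:2]@a[:2]; print(z.round(3),m.sum(),'lat %.4f..%.4f'%(h.min(),h.max()),'mid %.4f'%((h.min()+h.max())/2))
x,y=196,140
cv2.imwrite('pics/'+sys.argv[1],cv2.resize(im[y:y+80,x:x+90],(720,600)[:2],interpolation=cv2.INTER_CUBIC)[:,:,::-1])
E
python3 rel.py r1.png
```

```text
10.05 [ 0.6242 -0.0468  0.2852] [-0.1  0.7 -3.9] 0.03867213760170503
5606 [-0.0194 -0.0195  0.0306] [0.0158 0.0195 0.1076]
plane inliers 1181 normal(tool) [-0.082  0.002 -0.997] tilt x -4.7 ctr [0.0017 0.0001 0.0572] span [0.0192 0.039  0.0026]
0.09 5 lat -0.5241..-0.5147 mid -0.5194
0.098 3 lat -0.5205..-0.5144 mid -0.5174
0.102 7 lat -0.5235..-0.5143 mid -0.5189
0.106 4 lat -0.5235..-0.5142 mid -0.5188
0.114 6 lat -0.5261..-0.5137 mid -0.5199
0.118 5 lat -0.5261..-0.5166 mid -0.5213
0.122 9 lat -0.5260..-0.5135 mid -0.5198
0.126 4 lat -0.5227..-0.5164 mid -0.5195
0.178 5 lat -0.5353..-0.5023 mid -0.5188
0.182 16 lat -0.5382..-0.5020 mid -0.5201
0.186 17 lat -0.5378..-0.5019 mid -0.5199
0.19 17 lat -0.5347..-0.5018 mid -0.5182
0.194 14 lat -0.5378..-0.5017 mid -0.5198
0.198 21 lat -0.5341..-0.5014 mid -0.5178
0.202 16 lat -0.5460..-0.5013 mid -0.5236
0.206 22 lat -0.5429..-0.4981 mid -0.5205
0.21 22 lat -0.5456..-0.5010 mid -0.5233
0.214 17 lat -0.5454..-0.5008 mid -0.5231
0.218 27 lat -0.5452..-0.5006 mid -0.5229
0.222 28 lat -0.5423..-0.4976 mid -0.5200
0.226 38 lat -0.5448..-0.5004 mid -0.5226
0.23 23 lat -0.5474..-0.4974 mid -0.5224
0.234 6 lat -0.5472..-0.5002 mid -0.5237
0.238 6 lat -0.5469..-0.4972 mid -0.5220
0.242 8 lat -0.5440..-0.4998 mid -0.5219
0.246 5 lat -0.5464..-0.4997 mid -0.5230
```

View pics/r1.png

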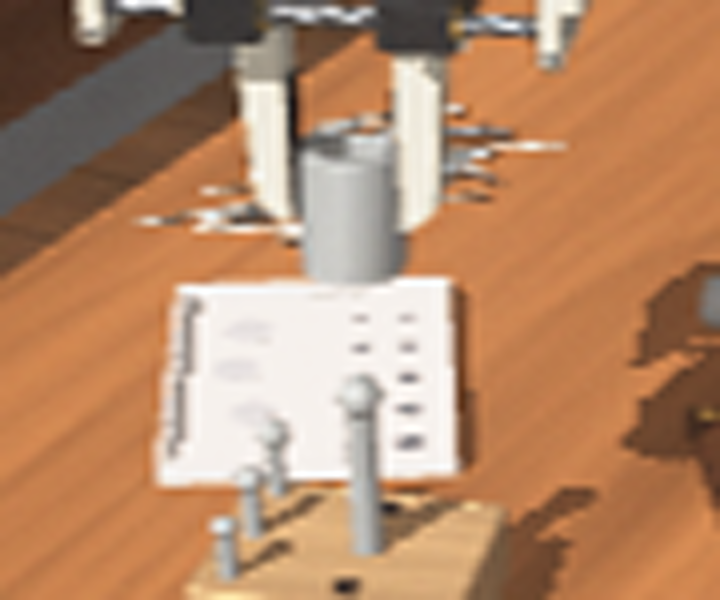

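```bash
python3 - <<'E'
from h import *
from scipy.optimize import least_squares
im,d,c,T=cam('side');f=192/np.tan(np.radians(c['fov_y'])/2)
v,u=np.mgrid[:384,:512]
W=(np.stack([(u-c['cx'])/f,-(v-c['cy'])/f,-np.ones_like(u)],-1)*d[...,None])@T[:3,:3].T+T[:3,3]
n=(d>0)&(np.hypot(W[...,0]-.624,W[...,1]+.047)<.03)
for lo,hi,r in((.180,.199,.02),(.108,.14,.009)):
    b=W[n&(W[...,2]>lo)&(W[...,2]<hi)]
    if r>.01: s=least_squares(lambda x:np.linalg.norm(b[:,:2]-x,axis=1)-r,[.62,-.045],loss='soft_l1',f_scale=.002)
    else: s=least_squares(lambda x:np.linalg.norm(b-x,axis=1)-r,[.62,-.045,.116],loss='soft_l1',f_scale=.002)
    print(len(b),s.x.round(4))
E
```

```text
76 [ 0.6228 -0.0482]
26 [ 0.6225 -0.0481  0.1149]
```

Call:
{"method": "step_arm", "body": {
  "rows": [
    {"dx":0,"dy":0,"dz":-0.015,"roll":0,"grip":0.3},
    {"dx":0,"dy":0,"dz":-0.03,"roll":0,"grip":0.3},
    {"dx":0,"dy":0,"dz":-0.04,"roll":0,"grip":0.3},
    {"dx":0,"dy":0,"dz":-0.046,"roll":0,"grip":0.3},
    {"dx":0,"dy":0,"dz":-0.048,"roll":0,"grip":0.3},
    {"dx":0,"dy":0,"dz":-0.05,"roll":0,"grip":0.3},
    {"dx":0,"dy":0,"dz":-0.052,"roll":0,"grip":0.3},
    {"dx":0,"dy":0,"dz":-0.052,"roll":0,"grip":0.3}
  ]
}}

```text
time_s: 10.82
ee_pos: [0.6246, -0.0462, 0.2343]
ee_rot: [179.9, 0.0, 108.5]
force: [-0.6, -0.1, -3.5]
finger_gap: 0.0386
finger_force: 12.0
```

Call:
{"method": "step_arm", "body": {
  "rows": [
    {"dx":0,"dy":0,"dz":-0.001,"roll":0,"grip":0.3},
    {"dx":0,"dy":0,"dz":-0.002,"roll":0,"grip":0.3},
    {"dx":0,"dy":0,"dz":-0.003,"roll":0,"grip":0.3},
    {"dx":0,"dy":0,"dz":-0.003,"roll":0,"grip":0.3}
  ]
}}

```text
time_s: 11.15
ee_pos: [0.625, -0.0466, 0.2335]
ee_rot: [179.9, 0.1, 108.5]
force: [-5.0, -0.3, 9.8]
finger_gap: 0.0389
finger_force: 12.0
```

Call:
{"method": "step_arm", "body": {
  "rows": [
    {"dx":0,"dy":0,"dz":0.005,"roll":0,"grip":0.3},
    {"dx":0,"dy":0,"dz":0.02,"roll":0,"grip":0.3},
    {"dx":0,"dy":0,"dz":0.045,"roll":0,"grip":0.3},
    {"dx":0,"dy":0,"dz":0.075,"roll":0,"grip":0.3},
    {"dx":0,"dy":0,"dz":0.08,"roll":0,"grip":0.3},
    {"dx":0,"dy":0,"dz":0.08,"roll":0,"grip":0.3}
  ]
}}

```text
time_s: 11.65
ee_pos: [0.6257, -0.0466, 0.314]
ee_rot: [179.7, 0.2, 108.5]
force: [0.1, 0.5, -4.7]
finger_gap: 0.0391
finger_force: 12.0
```

```bash
python3 tilt.py; python3 - <<'E'
from h import *
for q in('band','bench_block','tweezers'):
  for k in bot.mark_of('top',q)[:0]: pass
im,d,c,T=cam('top')
for q in('band','bench_block','tweezers','solder_block'):
    for k in bot.mark_of('top',q)[:2]: print(q,np.round(k['location'],1),round(k['conf'],2),at_z(c,T,k['location'],.01).round(3))
f=192/np.tan(np.radians(c['fov_y'])/2)
v,u=np.mgrid[:384,:512]
W=(np.stack([(u-c['cx'])/f,-(v-c['cy'])/f,-np.ones_like(u)],-1)*d[...,None])@T[:3,:3].T+T[:3,3]
# free spot: highest thing within a 0.13 m circle
for x in np.arange(.38,.6,.03):
    print(round(x,2),[ (round(y,2),float(W[...,2][(d>0)&(np.hypot(W[...,0]-x,W[...,1]-y)<.07)].max().round(3))) for y in np.arange(.02,.22,.03)])
E
```

```text
11.7 [ 0.6248 -0.0465  0.3113] [-0.1  0.5 -4.7] 0.03862250254247894
5624 [-0.0184 -0.0195  0.0303] [0.0176 0.0195 0.1044]
plane inliers 1193 normal(tool) [-0.136  0.001 -0.991] tilt x -7.8 ctr [0.0027 0.0002 0.0542] span [0.0192 0.0386 0.0039]
bench_block [254.7 241. ] 0.55 [ 0.432 -0.066  0.01 ]
tweezers [185.6 172.7] 0.44 [0.673 0.182 0.01 ]
solder_block [138.7 167.2] 0.73 [0.691 0.351 0.01 ]
0.38 [(np.float64(0.02), 0.684), (np.float64(0.05), 0.684), (np.float64(0.08), 0.68), (np.float64(0.11), 0.669), (np.float64(0.14), 0.008), (np.float64(0.17), 0.008), (np.float64(0.2), 0.016)]
0.41 [(np.float64(0.02), 0.678), (np.float64(0.05), 0.678), (np.float64(0.08), 0.673), (np.float64(0.11), 0.651), (np.float64(0.14), 0.018), (np.float64(0.17), 0.084), (np.float64(0.2), 0.084)]
0.44 [(np.float64(0.02), 0.671), (np.float64(0.05), 0.668), (np.float64(0.08), 0.658), (np.float64(0.11), 0.654), (np.float64(0.14), 0.084), (np.float64(0.17), 0.084), (np.float64(0.2), 0.084)]
0.47 [(np.float64(0.02), 0.664), (np.float64(0.05), 0.658), (np.float64(0.08), 0.656), (np.float64(0.11), 0.653), (np.float64(0.14), 0.084), (np.float64(0.17), 0.084), (np.float64(0.2), 0.084)]
0.5 [(np.float64(0.02), 0.656), (np.float64(0.05), 0.656), (np.float64(0.08), 0.655), (np.float64(0.11), 0.008), (np.float64(0.14), 0.084), (np.float64(0.17), 0.084), (np.float64(0.2), 0.084)]
0.53 [(np.float64(0.02), 0.655), (np.float64(0.05), 0.655), (np.float64(0.08), 0.655), (np.float64(0.11), 0.008), (np.float64(0.14), 0.078), (np.float64(0.17), 0.084), (np.float64(0.2), 0.084)]
0.56 [(np.float64(0.02), 0.655), (np.float64(0.05), 0.655), (np.float64(0.08), 0.654), (np.float64(0.11), 0.007), (np.float64(0.14), 0.007), (np.float64(0.17), 0.078), (np.float64(0.2), 0.078)]
0.59 [(np.float64(0.02), 0.654), (np.float64(0.05), 0.654), (np.float64(0.08), 0.654), (np.float64(0.11), 0.007), (np.float64(0.14), 0.007), (np.float64(0.17), 0.007), (np.float64(0.2), 0.007)]
```

Call:
{"method": "step_arm", "body": {
  "rows": [
    {"dx":-0.01,"dy":0.03,"dz":0,"roll":0,"grip":0.3},
    {"dx":-0.02,"dy":0.065,"dz":0,"roll":0,"grip":0.3},
    {"dx":-0.03,"dy":0.1,"dz":0,"roll":0,"grip":0.3},
    {"dx":-0.04,"dy":0.135,"dz":-0.02,"roll":0,"grip":0.3},
    {"dx":-0.047,"dy":0.165,"dz":-0.05,"roll":0,"grip":0.3},
    {"dx":-0.05,"dy":0.177,"dz":-0.08,"roll":0,"grip":0.3},
    {"dx":-0.05,"dy":0.177,"dz":-0.115,"roll":0,"grip":0.3},
    {"dx":-0.05,"dy":0.177,"dz":-0.15,"roll":0,"grip":0.3},
    {"dx":-0.05,"dy":0.177,"dz":-0.18,"roll":0,"grip":0.3},
    {"dx":-0.05,"dy":0.177,"dz":-0.19,"roll":0,"grip":0.3}
  ]
}}

```text
time_s: 12.93
ee_pos: [0.5708, 0.1304, 0.1148]
ee_rot: [-179.5, -0.1, 108.5]
force: [-1.6, -0.0, -4.7]
finger_gap: 0.0391
finger_force: 12.0
```

Call:
{"method": "step_arm", "body": {
  "rows": [
    {"dx":0,"dy":0,"dz":-0.003,"roll":0,"grip":0.3},
    {"dx":0,"dy":0,"dz":-0.006,"roll":0,"grip":0.3},
    {"dx":0,"dy":0,"dz":-0.008,"roll":0,"grip":0.3},
    {"dx":0,"dy":0,"dz":-0.01,"roll":0,"grip":0.3},
    {"dx":0,"dy":0,"dz":-0.01,"roll":0,"grip":0.3}
  ]
}}

```text
time_s: 13.35
ee_pos: [0.5755, 0.1307, 0.1124]
ee_rot: [179.8, 0.0, 108.5]
force: [0.9, 0.6, -3.6]
finger_gap: 0.0385
finger_force: 12.0
```

Call:
{"method": "step_arm", "body": {
  "rows": [
    {"dx":0,"dy":0,"dz":-0.0015,"roll":0,"grip":0.3},
    {"dx":0,"dy":0,"dz":-0.003,"roll":0,"grip":0.3},
    {"dx":0,"dy":0,"dz":-0.0045,"roll":0,"grip":0.3},
    {"dx":0,"dy":0,"dz":-0.006,"roll":0,"grip":0.3},
    {"dx":0,"dy":0,"dz":-0.006,"roll":0,"grip":0.3}
  ],
  "grip_force": 10
}}

```text
time_s: 13.77
ee_pos: [0.5756, 0.1315, 0.1074]
ee_rot: [179.8, -0.0, 108.5]
force: [-4.1, 3.0, 9.4]
finger_gap: 0.0394
finger_force: 10.0
```

Call:
{"method": "step_arm", "body": {
  "rows": [
    {"dx":0,"dy":0,"dz":0,"roll":0,"grip":0.5},
    {"dx":0,"dy":0,"dz":0,"roll":0,"grip":0.5},
    {"dx":0,"dy":0,"dz":0,"roll":0,"grip":0.5},
    {"dx":0,"dy":0,"dz":0,"roll":0,"grip":0.3},
    {"dx":0,"dy":0,"dz":0,"roll":0,"grip":0.3},
    {"dx":0,"dy":0,"dz":0,"roll":0,"grip":0.3},
    {"dx":0,"dy":0,"dz":0,"roll":0,"grip":0.3}
  ]
}}

```text
time_s: 14.35
ee_pos: [0.5747, 0.1307, 0.105]
ee_rot: [179.9, 0.0, 108.5]
force: [2.4, 0.1, 0.4]
finger_gap: 0.0394
finger_force: 10.0
```

Call:
{"method": "step_arm", "body": {
  "rows": [
    {"dx":0,"dy":0,"dz":0,"roll":0,"grip":0.3},
    {"dx":0,"dy":0,"dz":0,"roll":0,"grip":0.3},
    {"dx":0,"dy":0,"dz":0.005,"roll":0,"grip":0.3},
    {"dx":0,"dy":0,"dz":0.02,"roll":0,"grip":0.3},
    {"dx":0,"dy":0,"dz":0.045,"roll":0,"grip":0.3},
    {"dx":0,"dy":0,"dz":0.075,"roll":0,"grip":0.3},
    {"dx":0,"dy":0,"dz":0.11,"roll":0,"grip":0.3},
    {"dx":0,"dy":0,"dz":0.145,"roll":0,"grip":0.3},
    {"dx":0,"dy":0,"dz":0.175,"roll":0,"grip":0.3},
    {"dx":0,"dy":0,"dz":0.19,"roll":0,"grip":0.3}
  ],
  "grip_force": 25
}}

```text
time_s: 15.18
ee_pos: [0.5747, 0.1307, 0.2991]
ee_rot: [179.8, 0.0, 108.5]
force: [0.9, 0.4, -3.8]
finger_gap: 0.0391
finger_force: 25.0
```

Call:
{"method": "step_arm", "body": {
  "rows": [
    {"dx":0,"dy":0,"dz":0,"roll":0,"grip":0.3},
    {"dx":0,"dy":0,"dz":0,"roll":0,"grip":0.3},
    {"dx":0,"dy":0,"dz":0,"roll":0,"grip":0.3},
    {"dx":0,"dy":0,"dz":0,"roll":0,"grip":0.3}
  ]
}}

```text
time_s: 15.52
ee_pos: [0.573, 0.1305, 0.2916]
ee_rot: [-179.7, -0.1, 108.5]
force: [0.3, -0.1, -3.6]
finger_gap: 0.0387
finger_force: 25.0
```

```bash
python3 tilt.py; python3 look.py l5.png
```

```text
15.5667 [0.5732 0.1305 0.2918] [-0.7  0.1 -3.5] 0.03894589276753114
5516 [-0.0152 -0.0195  0.0329] [0.0177 0.0195 0.1046]
plane inliers 1449 normal(tool) [-0.001 -0.007 -1.   ] tilt x -0.1 ctr [ 0.0071 -0.0004  0.0541] span [0.0221 0.0389 0.0017]
15.6167 [0.57338439 0.13051457 0.29227591] [-1.79773017e+02 -4.38267799e-02  1.08511985e+02] [ 0.09519642 -0.67650178 -3.58176997] [-0.04224572 -0.10485272  0.00960492] 0.03887403247415734
grasp px 219.50775769761734 192.25961352124062
```

View pics/l5.png

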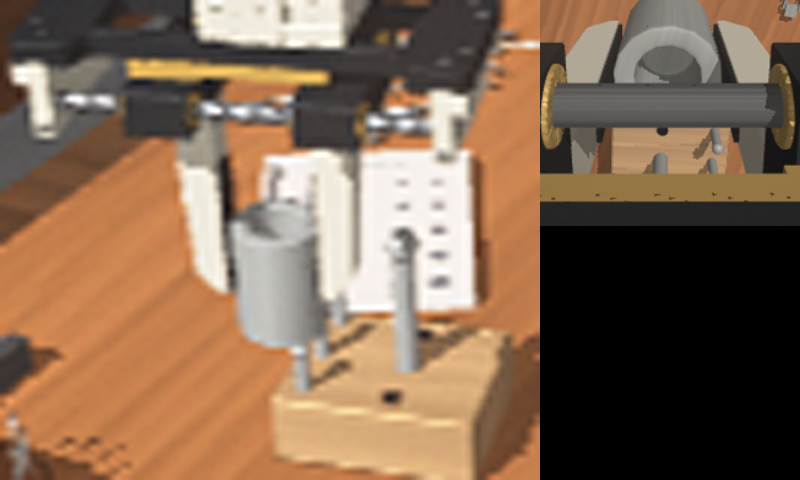

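Call:
{"method": "step_arm", "body": {
  "rows": [
    {"dx":0,"dy":0,"dz":0,"roll":0,"grip":0.3},
    {"dx":0,"dy":0,"dz":0,"roll":0,"grip":0.3},
    {"dx":0,"dy":0,"dz":0,"roll":0,"grip":0.3},
    {"dx":0,"dy":0,"dz":0,"roll":0,"grip":0.3},
    {"dx":0,"dy":0,"dz":0,"roll":0,"grip":0.3},
    {"dx":0,"dy":0,"dz":0,"roll":0,"grip":0.3},
    {"dx":0,"dy":0,"dz":0,"roll":0,"grip":0.3},
    {"dx":0,"dy":0,"dz":0,"roll":0,"grip":0.3}
  ]
}}

```text
time_s: 16.33
ee_pos: [0.5743, 0.1307, 0.2948]
ee_rot: [180.0, 0.0, 108.5]
force: [-0.1, -0.6, -3.1]
finger_gap: 0.0391
finger_force: 25.0
```

```bash
python3 tilt.py; python3 -c "
from plant import bot
print(bot.sign_off())"
```

```text
16.3833 [0.5743 0.1307 0.2948] [-0.6 -0.1 -3.2] 0.03937684639756235
5533 [-0.0149 -0.0195  0.033 ] [0.0178 0.0195 0.1045]
plane inliers 1416 normal(tool) [ 0.009 -0.002 -1.   ] tilt x 0.5 ctr [ 0.0073 -0.0001  0.0537] span [0.0219 0.0387 0.0016]
the job is handed in; nothing more can be done
None
```

The left die's lower end stopped on the punch ball with about 14 N, so it is blank (the camera had already shown the bore at the other end); I handed the job in at 16.4 s holding the die bore up, tilted under 1° by the wrist camera, its middle about 21 cm above the bench.

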